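# Index the decorating turntable to the piping nozzle

## Robot

A 6-joint arm with a two-finger parallel gripper is mounted at the origin on a cart in front of the work surface, level with it; the furniture and walls round the work are solid. World frame = base frame: x ahead of the robot, y to its left, z up, the work surface at z = 0. Lengths are in m, angles in degrees, forces in N, time in s.
With the tool pointing down it reaches from about 0.25 to 0.725 m from the base axis. Payload 9.7 kg.
Tool frame: the origin (TCP) lies at the very end of the fingers, on their centre line; the grasp point (between the pads) lies 19 mm behind it; z points along the fingers, y is the line along which they close (so a half turn about z gives the same grasp; the last joint's range is limited). The gripper opens to 85 mm and grips with 20 to 120 N. Pads are 22 mm wide; open, the fingers measure 114 mm over their backs; the gripper's body (76 mm by 85 mm) begins 54 mm behind the grasp point. The pads swing forward as they close: fully open they stand 13 mm farther back than shut.
Start: joints at [75.745, 4.979, 10.078, 95.1, 0, 90], TCP at [0.135, 0.533, 0.231] pointing down, gripper open.
Joint ranges: [-179.16, 179.16], [-48.56, 103.87], [-65.8, 70.77], [-126.05, 130.52], [-82.76, 87.17], [-180, 180]. Speed limits (degrees/s): [127.2, 127.2, 147.25, 180, 180, 180].

## Interface

Orientations are given as [roll, pitch, yaw] about the fixed x, y, z axes, in that order (R = Rz(yaw) Ry(pitch) Rx(roll)).
In Python, from workcell import bot gives the robot as it stands.
- The arm moves only by the tool arm_command, never from a script. Its argument "series" is a list of rows, each a list of 4 numbers: the shift along the tool's x, y, z in m, then the turn about the tool's z in rad. A call has exactly 5 rows; each row is the pose to reach, as a shift and turn from the pose commanded when the call began, along the tool's axes at that moment; what a row does not reach only later rows make up. A row lasts 1/10 s, in which the tool goes at most 50 mm and 8.59 degrees, less where a joint would pass 70% of its speed; a pose out of reach is approached as far as the arm can. A call with a gripper value outside its range is refused whole. "hand" is the finger opening in m, from 0 to 0.0854, set as the call begins (left out, the last holds). The fingers move at their own pace and stop on an object; "grip_force" is the grip in N (left out, the last holds). Time passes only in rows, so rows that repeat a pose let the fingers close, or fill a call up. It gives the time, the measured TCP pose, the force, the opening and the grip force at its end, in the units of the state.
- bot.get_obs(): the state, without advancing time (a new reading comes with each control period).
- bot.camera(name): name is "scene" or "top"; returns a dict with "color" (420x560x3 uint8, blue, green, red), "camera_matrix" (3x3 intrinsics, pixels), "dist_coeffs" ([k1, k2, p1, p2, k3] as OpenCV has them; the pictures are not rectified), "xyz" and "orientation" of the camera in the world. Camera axes: x right, y up, looking along -z (the intrinsics and any distortion apply to the point x, -y, -z); pixel columns grow to the right and rows downward; lengths in m; the calibration is good to about 2 mm. A picture is of the moment at which its call begins. There is no depth.
- bot.job_done(): hands the job in; it is judged then, once.
Trained networks look in the newest picture that a camera, given by its name, has taken for a name from the list of things; names that differ only in an ending like _2 or _b are one class to them, and where a whole thing is asked for, a point or a joint stands for the part that bears it (a point fixed in the world has none). Each returns a list of dicts, best first, with "confidence" (0 to 1); they miss things now and then, are a little off and sometimes report something else, mostly with a low value. They report only what shows in the picture. A call takes as long as a camera call.
- bot.find_in(camera, target): "location" ([column, row] in pixels, amid what is visible of it).
- bot.mark_of(camera, target): "location" ([column, row] in pixels: a listed point, or the origin of a listed thing).
The state is a dict: "time": time; "q": joint angles; "qd": joint speeds; "joint_efforts": joint torques, N m; "ee_pos": TCP position; "tcp_rot": TCP orientation; "wrist_force": force on the tool from outside, world axes, zero at the start; "torque": the same for the moment, N m; "opening": finger opening in m; "grasp_force": force on a finger pad.
Only numpy, scipy, OpenCV 4.12 (cv2) and the standard library are available. Lean on these libraries where they do the work, as an engineer would, in place of code of your own. Each camera call takes 0.05 s, during which the arm holds its last target. There are 200 camera calls.

## Task

Take the turntable's upright blue handle and turn the table a quarter turn, the way that brings the piping nozzle round to the red pointer, so that it rests in its notch there. Do not touch or tip the nozzle, and let go of the handle.

Things in the scene. Friction and masses are not known exactly. Their poses are not given: they have to be found in the camera images.
- top (a joint): hinge of the round white top (262 mm across, upper face at z 36 mm), rad, growing counter-clockwise from above; about 0 at the start, stops at ±1.75. A sprung plunger holds it in notches at 0 and ±1.571, each drawing it in from some 4 degrees off; entering or leaving one takes about 10 N at the handle, between them a few N, and it stays where left. The base is fixed.
- handle (a point): middle of the handle's grip, an upright blue cylinder 20 mm across and 60 mm tall on a thin steel post; on its centre line, 116 mm above the work surface, 22 mm below its flat top. It stands 85 mm from the turntable's axis and moves with the top; at the start it is across the axis from the red pointer.
- pointer_bay (a point): fixed point where a bay's centre lies when at the red pointer (an arrow head on the fixed base, just outside the top's rim): 80 mm from the turntable's axis, 36 mm above the work surface. Its x axis points level from the pointer to the axis (80 mm along it), z up; yaw within 25 degrees of 0. At the start this bay holds a white oven timer (69 mm wide, 58 mm high).
- nozzle_1: piping nozzle, loose pale metal cone 35 mm wide, 40 mm high, point up (at z 76 mm); origin at the centre of its underside. It stands in a fenced side bay, 80 mm from the axis, a quarter turn from the pointer: on pointer_bay's +y side (turn +1.571) or -y side (turn -1.571). The other side bay holds a small cutter ring (49 mm wide, 28 mm high).

How it is judged:
By the outcome, as a careful person would: the job done as asked, in the order asked, and still so for the second after the job is handed in, with the robot touching nothing.
It also fails if it takes over 35 s, if anything falls off the work surface, if the arm or the gripper's body presses on something with over 40 N, if the wrist force passes 120 N, or if a joint passes its speed limit or range.

## Working session

There is one attempt and no reset: what is moved stays moved. The work goes in short steps, Python scripts to look and compute and a tool call to move; the robot and the scene stay as the last step left them, time stands still between calls to the robot, and variables do not carry over. Pictures are saved under pics/ and viewed, at most 10 in all, crops included, and the job is handed in when it is done.

Besides the shell and the picture viewer there is one more tool, called as name(argument=value, ...), one argument or row to a line, values as JSON. arm_command: Moves the arm, as the interface text tells. Its arguments: {"type":"object","properties":{"series":{"type":"array"},"hand":{"type":"number"},"grip_force":{"type":"number"}},"required":["series"]}

```bash
mkdir -p pics; cat > h.py <<'E'
import numpy as np, cv2
from scipy.spatial.transform import Rotation as R
from workcell import bot
def ray(c,px):
    u=cv2.undistortPoints(np.array([[px]],float),np.array(c["camera_matrix"]),np.array(c["dist_coeffs"]))[0,0]
    return rot(c).apply([u[0],-u[1],-1])
def rot(c):
    o=np.array(c["orientation"],float)
    return R.from_euler('xyz',o,degrees=True) if o.shape==(3,) else (R.from_matrix(o) if o.shape==(3,3) else R.from_quat(o))
def at_z(c,px,z):
    d=ray(c,px);p=np.array(c["xyz"]);return p+d*(z-p[2])/d[2]
E
python3 - <<'E'
from h import *
ims=[]
for n in("scene","top"):
    c=bot.camera(n);ims.append(c["color"]);print(n,c["xyz"],c["orientation"])
    for t,z in(("handle",.116),("pointer_bay",.036),("nozzle_1",.036)):
        for r in bot.mark_of(n,t)[:3]: print(t,r,at_z(c,r["location"],z).round(4))
cv2.imwrite("pics/a.png",ims[0]);cv2.imwrite("pics/b.png",ims[1])
print(bot.get_obs())
E
```

```text
scene [-0.03965239  0.28378832  0.53848215] [  58.61986483    0.5368497  -123.99713089]
handle {'location': [213.1, 204.8], 'confidence': 0.95} [ 0.6118 -0.0169  0.116 ]
pointer_bay {'location': [298.2, 275.0], 'confidence': 0.72} [ 0.462  -0.0841  0.036 ]
nozzle_1 {'location': [284.1, 234.5], 'confidence': 0.85} [ 0.5694 -0.1304  0.036 ]
top [ 0.39457424 -0.10838799  0.92167599] [ 10.3776456   -1.14149484 -89.5975869 ]
handle {'location': [238.5, 166.5], 'confidence': 0.75} [ 0.6249 -0.0305  0.116 ]
nozzle_1 {'location': [291.8, 204.9], 'confidence': 0.62} [ 0.5678 -0.1338  0.036 ]
{'time': 0.4, 'q': array([7.57465683e+01, 4.98381378e+00, 1.00725681e+01, 9.50990485e+01,
       1.30462725e-03, 9.00011994e+01]), 'qd': array([-0.03420647, -0.03208831,  0.17696336,  0.0416491 ,  0.036859  ,
       -0.04977487]), 'joint_efforts': array([-9.29578600e-04, -5.19501579e+01,  4.64382291e+01,  3.46158020e-03,
       -9.76408160e-05,  1.23954734e-05]), 'ee_pos': array([0.13540303, 0.53304324, 0.23118637]), 'tcp_rot': array([-1.79989706e+02, -1.30441174e-03,  1.65745369e+02]), 'wrist_force': array([0.40306965, 0.25151991, 0.21337639]), 'torque': array([ 0.03295312, -0.01927319,  0.01345208]), 'grasp_force': 0.0, 'opening': 0.08541779660030356}
```

View pics/a.png

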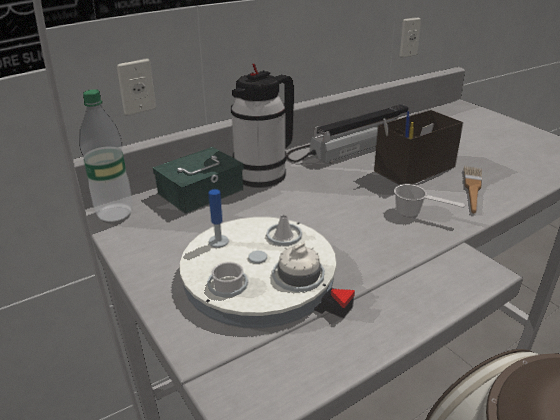

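View pics/b.png

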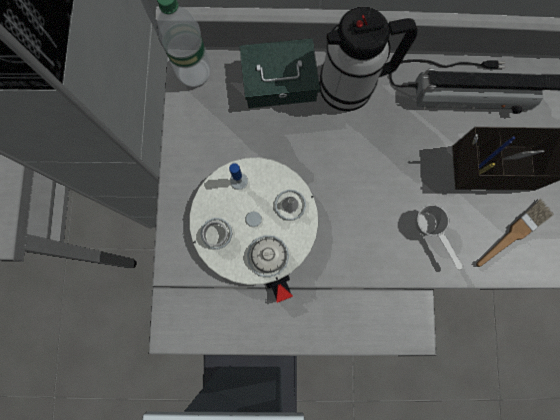

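The scene view shows the handle at (213,205), nozzle at (284,232), timer at (300,265), cutter ring at (229,278) and pointer at (343,297). In the top view the hub is at (254,219), the handle top at (236,172) and the pointer at (281,291). The nozzle is on the −y side, so the turn is clockwise (−1.571).

```bash
python3 - <<'E'
from h import *
S=bot.camera("scene");T=bot.camera("top")
def tri(p,q):
    A=[];b=[]
    for c,x in((S,p),(T,q)):
        d=ray(c,x);d/=np.linalg.norm(d);M=np.eye(3)-np.outer(d,d);A.append(M);b.append(M@np.array(c["xyz"]))
    return np.linalg.lstsq(np.vstack(A),np.hstack(b),rcond=None)[0].round(4)
for n,c in(("scene",S),("top",T)):
    for r in bot.find_in(n,"handle")[:2]:print(n,r,at_z(c,r["location"],.116))
    hsv=cv2.cvtColor(c["color"],cv2.COLOR_BGR2HSV)
    m=cv2.inRange(hsv,(105,120,50),(130,255,255))
    k,l,st,ce=cv2.connectedComponentsWithStats(m);print([(st[i].tolist(),ce[i].round(1)) for i in range(1,k) if st[i,4]>30])
    cn=cv2.inRange(c["color"],(190,190,190),(255,255,255))
print("hub",at_z(T,(254,219),.038),at_z(S,(258,257),.038))
for n,c in(("top",T),):
    # white top rim -> plane z=.036, circle fit
    g=cv2.cvtColor(c["color"],cv2.COLOR_BGR2GRAY);m=(g>150).astype(np.uint8)
    k,l,st,ce=cv2.connectedComponentsWithStats(m);i=l[240,235];print(st[i])
    h=cv2.convexHull(np.argwhere(l==i)[:,::-1].astype(np.int32))[:,0]
    P=np.array([at_z(c,x,.036)[:2] for x in h.astype(float)])
    print(cv2.minEnclosingCircle(P.astype(np.float32)))
for z in(.036,.04):
  print("pointer",at_z(T,(281,291),z),at_z(S,(343,297),z))
print("bottle",at_z(T,(195,77),0),"cabinet edge",at_z(T,(155,200),0), "thermos",at_z(T,(350,95),0),"box",at_z(T,(280,100),.1))
E
```

```text
scene {'location': [250.1, 262.4], 'confidence': 0.68} [0.44259752 0.01325148 0.116     ]
[([406, 112, 3, 25, 49], array([407. , 125.2])), ([208, 189, 14, 35, 337], array([214.9, 204.4]))]
top {'location': [250.5, 217.8], 'confidence': 0.59} [ 0.52707238 -0.05534502  0.116     ]
[([230, 164, 11, 16, 114], array([235.4, 170.7]))]
hub [ 0.5375126  -0.05734227  0.038     ] [ 0.53681445 -0.05524908  0.038     ]
[ 190  158  128  126 8715]
((0.5384637713432312, -0.05636870488524437), 0.1304592490196228)
pointer [ 0.39433204 -0.11336974  0.036     ] [ 0.38043047 -0.10874152  0.036     ]
pointer [ 0.39433314 -0.11334724  0.04      ] [ 0.37708641 -0.10561679  0.04      ]
bottle [0.86589397 0.0846342  0.        ] cabinet edge [0.58234833 0.15627039 0.        ] thermos [ 0.82768585 -0.26424279  0.        ] box [ 0.76749105 -0.10740652  0.1       ]
```

arm_command(
  series=[
    [0,0,0,0],
    [0,0,0,0],
    [0,0,0,0],
    [0,0,0,0],
    [0,0,0,0],
  ],
)

```text
time: 1.1
ee_pos: [0.1354, 0.5331, 0.2313]
tcp_rot: [180.0, -0.0, 165.7]
wrist_force: [0.6, 0.3, 0.2]
opening: 0.0856
grasp_force: 0.0
```

arm_command(
  series=[
    [-0.03,-0.03,0,-0.06],
    [-0.06,-0.06,0,-0.12],
    [-0.09,-0.09,0,-0.18],
    [-0.12,-0.12,0,-0.24],
    [-0.15,-0.15,0,-0.3],
  ],
)

```text
time: 1.6
ee_pos: [0.2443, 0.3493, 0.2314]
tcp_rot: [180.0, 0.0, -176.9]
wrist_force: [1.0, 0.6, 0.2]
opening: 0.0854
grasp_force: 0.0
```

arm_command(
  series=[
    [-0.02,-0.04,0,-0.05],
    [-0.04,-0.08,0,-0.1],
    [-0.06,-0.12,0,-0.15],
    [-0.08,-0.16,0,-0.2],
    [-0.1,-0.2,0,-0.25],
  ],
)

```text
time: 2.1
ee_pos: [0.3545, 0.1544, 0.2316]
tcp_rot: [180.0, 0.1, -162.6]
wrist_force: [1.2, 0.7, -0.5]
opening: 0.0852
grasp_force: 0.0
```

arm_command(
  series=[
    [-0.014,-0.041,0,-0.01],
    [-0.028,-0.082,0,-0.02],
    [-0.041,-0.123,0,-0.03],
    [-0.055,-0.164,0,-0.04],
    [-0.068,-0.204,0,-0.055],
  ],
)

```text
time: 2.6
ee_pos: [0.4803, -0.0204, 0.2314]
tcp_rot: [-180.0, 0.0, -159.6]
wrist_force: [1.5, 0.9, 0.8]
opening: 0.0854
grasp_force: 0.0
```

```bash
python3 - <<'E'
from h import *
o=bot.get_obs();print(o["q"].round(1),o["ee_pos"],o["tcp_rot"])
S=bot.camera("scene");T=bot.camera("top")
P=np.zeros((2,2))
for n,c in(("scene",S),("top",T)):
    for r in bot.mark_of(n,"handle")[:2]:print(n,r,at_z(c,r["location"],.116))
    for r in bot.mark_of(n,"pointer_bay")[:2]:print(n,'bay',r,at_z(c,r["location"],.036))
# project candidate handle top/bottom centres for several angles
a=np.array([.538,-.056])
for n,c in(("scene",S),("top",T)):
  for d in(14,17,20,23,26):
    w=[[*(a+.085*np.array([np.cos(np.radians(d)),np.sin(np.radians(d))])),z] for z in(.078,.116,.138)]
    q=rot(c).inv().apply(np.array(w)-c["xyz"])*[1,-1,-1]
    print(n,d,cv2.projectPoints(q,np.zeros(3),np.zeros(3),np.array(c["camera_matrix"]),np.array(c["dist_coeffs"]))[0][:,0].round(1).tolist())
cv2.imwrite("pics/c.png",np.hstack([cv2.resize(S["color"][130:300,130:270],(400,486)),cv2.resize(T["color"][100:270,180:320],(400,486))]))
E
```

```text
[ -2.4  -4.5   0.6  95.    0.  -22.8] [ 0.48025296 -0.02041482  0.2314115 ] [-1.79988788e+02  3.13733886e-02 -1.59594271e+02]
scene {'location': [215.2, 203.4], 'confidence': 0.85} [ 0.613804   -0.02193162  0.116     ]
scene bay {'location': [295.6, 272.8], 'confidence': 0.71} [ 0.46887692 -0.08394218  0.036     ]
top {'location': [236.4, 171.6], 'confidence': 0.61} [ 0.61489632 -0.02685724  0.116     ]
top bay {'location': [268.7, 254.2], 'confidence': 0.6} [ 0.46677739 -0.0880654   0.036     ]
scene 14 [[222.0, 218.4], [220.4, 199.4], [219.5, 188.0]]
scene 17 [[220.2, 219.4], [218.5, 200.4], [217.6, 189.0]]
scene 20 [[218.4, 220.6], [216.7, 201.5], [215.7, 190.1]]
scene 23 [[216.7, 221.7], [215.0, 202.6], [214.0, 191.2]]
scene 26 [[215.1, 222.9], [213.3, 203.8], [212.3, 192.3]]
top 14 [[242.6, 174.0], [241.0, 168.8], [240.0, 165.5]]
top 17 [[240.4, 174.6], [238.7, 169.4], [237.7, 166.1]]
top 20 [[238.3, 175.3], [236.5, 170.1], [235.4, 166.8]]
top 23 [[236.2, 176.0], [234.3, 170.9], [233.1, 167.7]]
top 26 [[234.1, 176.9], [232.1, 171.8], [230.8, 168.6]]
```

arm_command(
  series=[
    [-0.04,-0.017,0,-0.01],
    [-0.08,-0.034,0,-0.02],
    [-0.126,-0.051,0,-0.03],
    [-0.126,-0.051,0.03,-0.03],
    [-0.126,-0.051,0.06,-0.03],
  ],
)

```text
time: 3.4
ee_pos: [0.6171, -0.0208, 0.17]
tcp_rot: [-180.0, 0.0, -157.8]
wrist_force: [0.2, -0.2, 0.3]
opening: 0.085
grasp_force: 0.0
```

```bash
python3 - <<'E'
from h import *
o=bot.get_obs();print(o["q"].round(1),o["ee_pos"],o["tcp_rot"])
S=bot.camera("scene")
cv2.imwrite("pics/d.png",cv2.resize(S["color"][40:340,60:400],(680,600)))
E
```

```text
[ -1.9  13.5  12.9  89.4   0.  -24.2] [ 0.61714541 -0.0208155   0.16997614] [-1.79998061e+02  1.40891779e-02 -1.57755228e+02]
```

View pics/d.png

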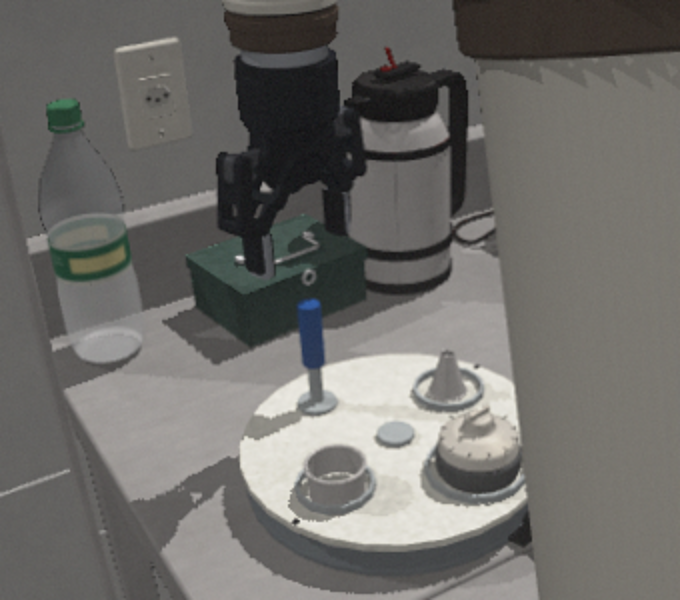

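The open fingers are straddling above the blue handle (crop, about (310,310)) with nothing near them, so I'm descending.

arm_command(
  series=[
    [0.002,-0.003,0.02,0],
    [0.002,-0.003,0.04,0],
    [0.002,-0.003,0.055,0],
    [0.002,-0.003,0.07,0],
    [0.002,-0.003,0.07,0],
  ],
)

```text
time: 3.95
ee_pos: [0.6136, -0.0254, 0.0997]
tcp_rot: [179.9, -0.1, -157.8]
wrist_force: [-0.1, 0.7, -0.3]
opening: 0.0861
grasp_force: 0.0
```

arm_command(
  series=[
    [0,0,0,0],
    [0,0,0,0],
    [0,0,0,0],
    [0,0,0,0],
    [0,0,0,0],
  ],
  hand=0.01,
  grip_force=40,
)

```text
time: 4.45
ee_pos: [0.6148, -0.0254, 0.1021]
tcp_rot: [180.0, 0.1, -157.9]
wrist_force: [-0.9, 3.9, 3.2]
opening: 0.0188
grasp_force: 39.0
```

arm_command(
  series=[
    [0,0,0,0],
    [0,0,0,0],
    [0,0,0,0],
    [0,0,0,0],
    [0,0,0,0],
  ],
)

```text
time: 4.95
ee_pos: [0.6148, -0.0253, 0.1021]
tcp_rot: [180.0, 0.1, -157.8]
wrist_force: [-2.0, 4.0, 5.9]
opening: 0.0192
grasp_force: 39.3
```

```bash
python3 - <<'E'
from h import *
o=bot.get_obs();print(o["q"].round(1),o["ee_pos"],o["tcp_rot"],o["wrist_force"],o["torque"],o["opening"])
S=bot.camera("scene")
cv2.imwrite("pics/e.png",cv2.resize(S["color"][40:340,60:400],(680,600)))
E
```

```text
[ -2.4  13.2   5.1  81.8   0.1 -24.5] [ 0.61479506 -0.02534959  0.10206185] [ 1.79967070e+02  7.23874100e-02 -1.57849105e+02] [-1.97037801  3.95558679  5.87683414] [ 0.98229705  0.35620448 -0.05243578] 0.019192201991931706
```

View pics/e.png

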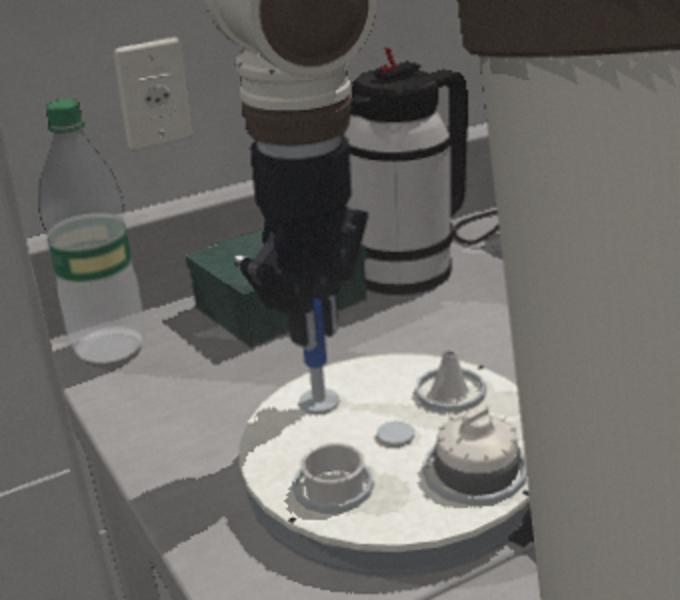

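Gripped: the pads are closed on the blue grip and the forces are small. I'm turning clockwise in 15° calls.

arm_command(
  series=[
    [0.0001,-0.0044,0,0.0524],
    [0.0005,-0.0088,0,0.1047],
    [0.001,-0.0131,0,0.157],
    [0.0018,-0.0175,0,0.2094],
    [0.0029,-0.0217,0,0.2618],
  ],
  grip_force=60,
)

```text
time: 5.5
ee_pos: [0.6197, -0.0472, 0.1021]
tcp_rot: [180.0, -0.0, -173.0]
wrist_force: [-5.9, 1.9, 7.3]
opening: 0.0184
grasp_force: 58.6
```

arm_command(
  series=[
    [0.0001,-0.0044,0,0.0524],
    [0.0005,-0.0088,0,0.1047],
    [0.001,-0.0131,0,0.157],
    [0.0018,-0.0175,0,0.2094],
    [0.0029,-0.0217,0,0.2618],
  ],
)

```text
time: 6.0
ee_pos: [0.6188, -0.0687, 0.1021]
tcp_rot: [180.0, -0.1, 172.0]
wrist_force: [-10.1, 4.8, 9.6]
opening: 0.0186
grasp_force: 58.8
```

arm_command(
  series=[
    [0.0004,-0.0044,0,0.0524],
    [0.001,-0.0088,0,0.1047],
    [0.0018,-0.0131,0,0.157],
    [0.0028,-0.0175,0,0.2094],
    [0.0039,-0.0217,0,0.2618],
  ],
)

```text
time: 6.5
ee_pos: [0.6123, -0.0893, 0.1021]
tcp_rot: [179.9, -0.1, 157.0]
wrist_force: [-7.0, 5.7, 9.1]
opening: 0.0184
grasp_force: 58.7
```

arm_command(
  series=[
    [0.0001,-0.0044,0,0.0524],
    [0.0005,-0.0088,0,0.1047],
    [0.001,-0.0131,0,0.157],
    [0.0018,-0.0175,0,0.2094],
    [0.0029,-0.0217,0,0.2618],
  ],
)

```text
time: 7.0
ee_pos: [0.6008, -0.1075, 0.1021]
tcp_rot: [179.9, -0.2, 142.1]
wrist_force: [-9.5, 10.5, 10.2]
opening: 0.0185
grasp_force: 58.8
```

```bash
python3 - <<'E'
from h import *
o=bot.get_obs();print(o["q"].round(1),o["ee_pos"],o["tcp_rot"],o["wrist_force"],o["torque"],o["opening"])
S=bot.camera("scene")
cv2.imwrite("pics/f.png",cv2.resize(S["color"][40:340,60:400],(680,600)))
E
```

```text
[-10.2  12.7   4.5  81.9   0.1  27.7] [ 0.60082407 -0.10750409  0.10208657] [ 1.79935759e+02 -1.59536735e-01  1.42058280e+02] [-9.49064816 10.48893555 10.15176836] [ 1.96218536  1.65045966 -0.0382099 ] 0.01849873625025991
```

View pics/f.png

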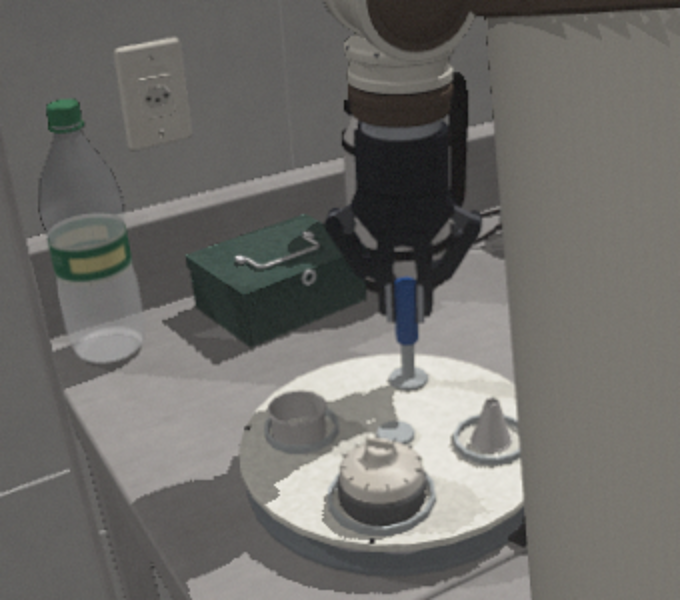

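The top has turned about 60° and the nozzle is upright at crop (490,425). Continuing.

arm_command(
  series=[
    [0.0005,-0.0044,0,0.0524],
    [0.0013,-0.0088,0,0.1047],
    [0.002,-0.0131,0,0.157],
    [0.0033,-0.0175,0,0.2094],
    [0.0044,-0.0217,0,0.2618],
  ],
)

```text
time: 7.55
ee_pos: [0.5853, -0.1219, 0.1021]
tcp_rot: [179.9, -0.1, 127.1]
wrist_force: [-1.2, 10.5, 7.4]
opening: 0.0184
grasp_force: 58.6
```

arm_command(
  series=[
    [0.0001,-0.0044,0,0.0524],
    [0.0005,-0.0088,0,0.1047],
    [0.001,-0.0131,0,0.157],
    [0.0018,-0.0175,0,0.2094],
    [0.0029,-0.0217,0,0.2618],
  ],
)

```text
time: 8.05
ee_pos: [0.5662, -0.1322, 0.1021]
tcp_rot: [179.9, -0.2, 112.1]
wrist_force: [-0.3, 15.3, 5.8]
opening: 0.0188
grasp_force: 58.7
```

arm_command(
  series=[
    [0,0,0,0],
    [0,0,0,0],
    [0,0,0,0],
    [0,0,0,0],
    [0,0,0,0],
  ],
)

```text
time: 8.55
ee_pos: [0.5661, -0.1322, 0.1021]
tcp_rot: [179.9, -0.2, 112.2]
wrist_force: [-2.9, 12.3, 7.6]
opening: 0.0187
grasp_force: 59.0
```

```bash
python3 - <<'E'
from h import *
o=bot.get_obs();print(o["q"].round(1),o["ee_pos"],o["tcp_rot"],o["wrist_force"],o["torque"])
v=o["ee_pos"][:2]-[.538,-.056];print(np.degrees(np.arctan2(v[1],v[0])),np.hypot(*v))
S=bot.camera("scene");T=bot.camera("top")
for n,c in(("scene",S),("top",T)):
    for t,z in(("handle",.116),("nozzle_1",.036)):
        for r in bot.mark_of(n,t)[:1]:
            p=at_z(c,r["location"],z);print(n,t,r["confidence"],p,np.degrees(np.arctan2(p[1]+.056,p[0]-.538)))
cv2.imwrite("pics/g.png",cv2.resize(np.hstack([S["color"][120:400,130:400],T["color"][100:380,120:390]]),(800,415)))
E
```

```text
[-13.2   8.7  -0.2  81.2   0.2  54.5] [ 0.56610305 -0.13219012  0.10209432] [ 1.79901530e+02 -1.60744183e-01  1.12217327e+02] [-2.94107398 12.32554951  7.5782839 ] [2.25612895 0.44001169 0.0347539 ]
-69.75329194477479 0.08120785655773
scene handle 0.88 [ 0.56535813 -0.13142006  0.116     ] -70.06209165823817
scene nozzle_1 0.75 [ 0.46428536 -0.08518585  0.036     ] -158.3998904029321
```

View pics/g.png

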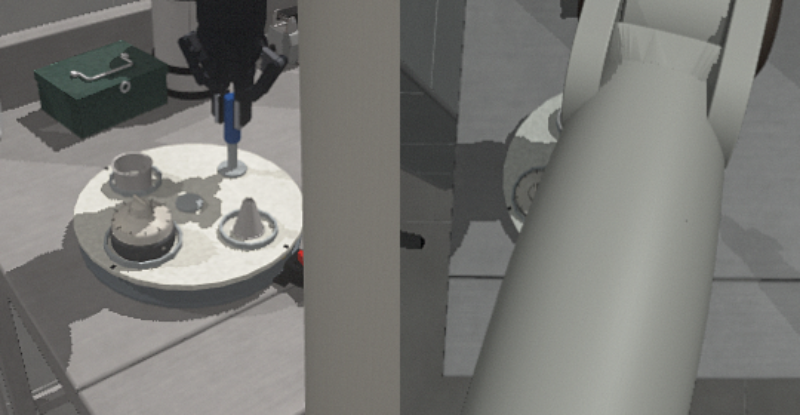

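The nozzle is upright in its ring next to the red pointer, and the handle is at about −70°, roughly 91° of turn. I'm easing off the radial strain, then opening.

arm_command(
  series=[
    [0.001,0,0,0],
    [0.0015,0,0,0],
    [0.002,0,0,0],
    [0.002,0,0,0],
    [0.002,0,0,0],
  ],
)

```text
time: 9.35
ee_pos: [0.5661, -0.1321, 0.1021]
tcp_rot: [179.9, 0.0, 112.1]
wrist_force: [3.3, 3.3, 5.6]
opening: 0.0186
grasp_force: 58.8
```

arm_command(
  series=[
    [0,0,0,0],
    [0,0,0,0],
    [0,0,0,0],
    [0,0,0,0],
    [0,0,0,0],
  ],
  hand=0.0854,
)

```text
time: 9.85
ee_pos: [0.5652, -0.1323, 0.1011]
tcp_rot: [-180.0, -0.0, 112.1]
wrist_force: [0.6, -0.4, 0.2]
opening: 0.0855
grasp_force: 0.0
```

arm_command(
  series=[
    [0,0,0,0],
    [0,0,0,0],
    [0,0,0,0],
    [0,0,0,0],
    [0,0,0,0],
  ],
)

```text
time: 10.35
ee_pos: [0.5654, -0.1322, 0.1013]
tcp_rot: [180.0, 0.0, 112.1]
wrist_force: [0.2, 0.1, 0.1]
opening: 0.0856
grasp_force: 0.0
```

arm_command(
  series=[
    [0,0,-0.025,0],
    [0,0,-0.05,0],
    [0,0,-0.075,0],
    [0,0,-0.1,0],
    [0,0,-0.12,0],
  ],
)

```text
time: 10.85
ee_pos: [0.5655, -0.1322, 0.223]
tcp_rot: [179.9, 0.0, 112.1]
wrist_force: [-0.2, -0.0, -0.2]
opening: 0.0851
grasp_force: 0.0
```

```bash
python3 - <<'E'
from h import *
o=bot.get_obs();print(o["time"],o["ee_pos"],o["wrist_force"],o["opening"])
S=bot.camera("scene")
for t,z in(("handle",.116),("nozzle_1",.036),("pointer_bay",.036)):
    for r in bot.mark_of("scene",t)[:1]:
        p=at_z(S,r["location"],z);print(t,r,p,np.degrees(np.arctan2(p[1]+.056,p[0]-.538)))
cv2.imwrite("pics/i.png",cv2.resize(S["color"][100:400,60:400],(680,600)))
E
```

```text
10.85 [ 0.56547965 -0.13219536  0.22295294] [-0.15976311 -0.01435578 -0.20340297] 0.08512459803418712
handle {'location': [285.2, 197.4], 'confidence': 0.96} [ 0.56332641 -0.12899084  0.116     ] -70.86421746010106
nozzle_1 {'location': [301.9, 273.4], 'confidence': 0.92} [ 0.46186793 -0.09134015  0.036     ] -155.0994939082182
pointer_bay {'location': [295.5, 275.0], 'confidence': 0.65} [ 0.46441011 -0.08056003  0.036     ] -161.5439860049453
```

View pics/i.png

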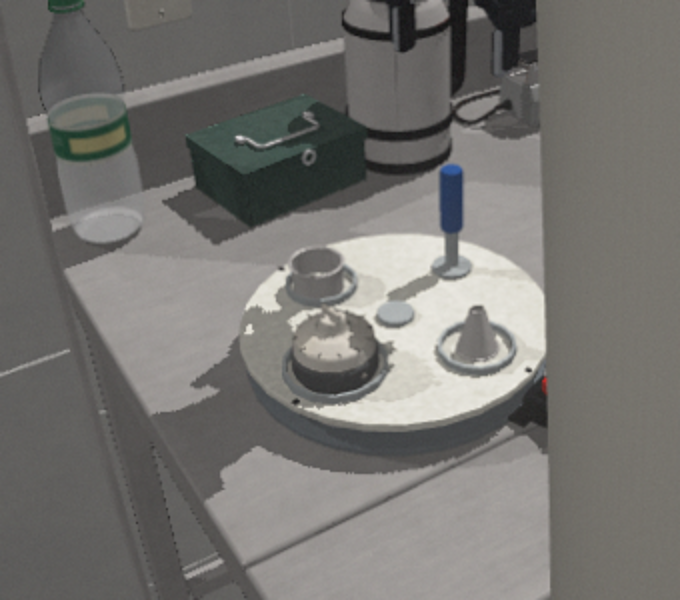

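```bash
python3 - <<'E'
from h import *
a=cv2.imread("pics/a.png",0);s=bot.camera("scene")["color"];b=cv2.cvtColor(s,cv2.COLOR_BGR2GRAY)
for im in(a,b):
    w=255.-im[292:310,198:218];w[w<170]=0;y,x=np.mgrid[292:310,198:218]
    print((w*x).sum()/w.sum(),(w*y).sum()/w.sum(),im[292:310,198:218].min())
for d in(-4,0,4):
    p=at_z(bot.camera("scene"),(207,300),.036)-[.538,-.056,0]
    p=R.from_euler('z',d,degrees=True).apply(p)+[.538,-.056,0];c=bot.camera("scene")
    q=rot(c).inv().apply(p-np.array(c["xyz"]))*[1,-1,-1]
    print(d,cv2.projectPoints(q[None],np.zeros(3),np.zeros(3),np.array(c["camera_matrix"]),np.array(c["dist_coeffs"]))[0].ravel())
cv2.imwrite("pics/j.png",cv2.resize(np.vstack([a[280:320,180:240],b[280:320,180:240]]),(480,640)[:2],interpolation=0)[:600])
E
```

```text
203.83794492075864 306.02753962068067 28
206.0371360815379 303.3727231444573 29
-4 [202.69698029 297.62384256]
0 [207. 300.]
4 [211.63520642 302.17143207]
```

```bash
python3 - <<'E'
from h import *
a=cv2.imread("pics/a.png",0);b=cv2.cvtColor(bot.camera("scene")["color"],cv2.COLOR_BGR2GRAY)
for im in(a,b):
    h=cv2.morphologyEx(im,cv2.MORPH_BLACKHAT,np.ones((7,7)))[292:306,196:220].astype(float)
    h[h<60]=0;y,x=np.mgrid[292:306,196:220];print((h*x).sum()/h.sum(),(h*y).sum()/h.sum(),(h>0).sum())
o=cv2.resize(np.hstack([a[270:320,180:240],b[270:320,180:240]]),(720,300),interpolation=0);cv2.imwrite("pics/k.png",o)
E
```

```text
208.81483457844183 299.3810032017076 17
211.3638928067701 301.6755994358251 17
```

View pics/k.png

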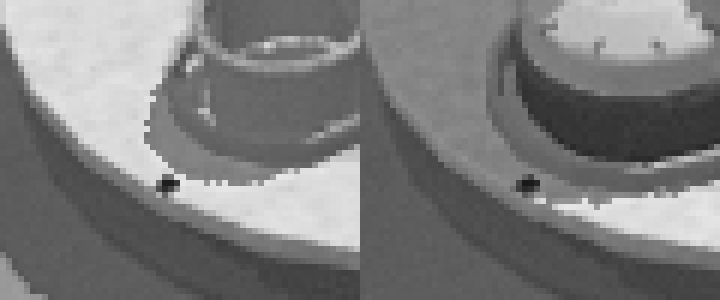

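The rim index dot is at the same pixel, about (168,184) in the crop, before and after. The top is therefore exactly a quarter turn round, in its notch. The arm is clear, so I'm handing in.

```bash
python3 -c "
from workcell import bot
print(bot.job_done())"
```

```text
the job is handed in; nothing more can be done
None
```

I turned the table a quarter turn clockwise, so the nozzle stands upright in its bay at the red pointer with the top in its notch; the handle is released, the arm is clear, and the job is handed in at about 11 s.

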